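# Nip a glued notebook in the screw press

### The job

The brown kraft notebook lying half in the little wooden book press has just been glued: with the fingertips push it straight in until its far end lies square against the wooden stop at the back. Then spin the press's wing screw clockwise by pushing its wings round with the fingertips, stroke after stroke, until the pressing plate bears down firmly and the screw resists; leave it clamped. Do not grip, pinch or lift anything, and leave the other things on the counter where they are.

Things in the scene. Friction and masses are not known exactly. Their poses are not given: they have to be found in the camera images.
- press: Book press fixed to the counter: dark base board, posts, crossbar, wing screw. Origin on the screw's vertical axis at counter height; z up, x level into the press (the way the notebook goes). In mm: board x -125 to 80, y +-73, top z 18; crossbar x +-18, y +-73, z 70 to 92, brass bush to z 97; posts x 0, y +-60, 10 thick, dome nuts 15 across to z 105.
- stop (a point): Middle of the near face of the light wooden stop across the back of the base board, 5 mm above the board; 60 mm behind the screw axis, 10 mm high, 112 mm wide.
- notebook: Loose brown kraft notebook with black elastic, flat on the base board, sticking out at the press's -x side; 138 (own x) x 88 x 12 mm. Origin: centre of its underside. Home against the stop: origin at x -9 mm, near edge at x -78 in the press's frame; starts 20 to 45 mm short of that, turned up to 0.1 rad. Two spread fingertips pushing its near edge square it; one corner met askew jams on the stop.
- plate: Dark wooden pressing plate, 120 x 140 x 14 mm (x -64 to 56, y +-70 in the press's frame), guided on the posts, carried by the screw, stays where it is left. Origin: on the screw axis, at its underside. Starts 9 to 16 mm above the notebook and meets it when the origin is 30 mm above the counter.
- screw (a joint): Turn of the wing screw, rad, growing clockwise seen from above. Each turn (6.28) lowers screw and plate by 8 mm; 0 is fully raised. Starts at 4 to 9; the plate meets the notebook at about 16.5 and the screw stiffens from there (some 25 N at a wing per rad). Turning it takes 3 N at a wing, up to 5 N if fast; it stays where it is left. 7 to 10 N at a wing is firm.
- screw_top (a point): Top of the screw's hub (25 mm across), on the axis. Two upright steel wings stand out on opposite sides, from 8 to 37 mm off the axis, 6.5 mm thick, from 10 mm below this point to 16 mm above it: a fingertip just above this point clears the hub and meets the wings.
- wing_a (a point): Middle of one wing, 27 mm from the screw's axis, 2.5 mm above screw_top; wings turn and sink with the screw.
- wing_b (a point): Middle of the opposite wing, likewise.
- stapler: Bystander: a dark teal desk stapler, 36 x 135 x 42 mm. Origin: centre of its underside. Leave it alone.
- brown_bottle: Bystander: a small brown dropper bottle with a black bulb, 33 mm across, 102 mm tall. Origin: centre of its underside. Leave it alone.
- tape: Bystander: a roll of kraft paper tape lying flat, 96 mm across, 25 mm high. Origin: centre of its underside. Leave it alone.

How it is judged:
By the outcome, as a careful person would: the job done as asked, in the order asked, and still so for the second after the job is handed in, with the robot touching nothing.
It also fails if it takes over 72 s, if anything falls off the work surface, if the arm or the gripper's body presses on something with over 40 N, if the wrist force passes 120 N, or if a joint passes its speed limit or range.

### The arm

A 7-joint arm with a two-finger parallel gripper is mounted at the origin on a cart in front of the work surface, level with it; the furniture and walls round the work are solid. World frame = base frame: x ahead of the robot, y to its left, z up, the work surface at z = 0. Lengths are in m, angles in rad, forces in N, time in s.
With the tool pointing down it reaches from about 0.425 to 0.925 m from the base axis. Payload 6.8 kg.
Tool frame: the origin (TCP) lies on the centre line of the jaws, within the pads' length; the fingertips stand 19 mm ahead of it and the grasp point (between the pads) is the TCP; z points along the fingers, x is the direction in which the jaws open and shut, and the axes are right-handed (so a half turn about z gives the same grasp; the last joint's range is limited). The gripper opens to 85 mm and grips with 20 to 120 N. Pads are 22 mm wide; open, the fingers measure 114 mm over their backs; the gripper's body (76 mm by 85 mm) begins 54 mm behind the grasp point. The pads swing forward as they close: fully open they stand 13 mm farther back than shut.
Start: joints at [1.018, 0.477, 0.022, 1.555, -0.011, 1.109, -0.083], TCP at [0.29, -0.609, 0.25] pointing down, gripper open.
Joint ranges: [-2.96, 2.96], [-0.34, 2.1], [-1.41, 1.46], [0.24, 2.44], [-1.37, 4.51], [0.17, 1.92], [-2.96, 2.96]. Speed limits (rad/s): [2.39, 2.39, 3.14, 3.14, 3.14, 3.14, 3.14].

### API

Orientations are given as a unit quaternion [w, x, y, z].
In Python, from plant import bot, cams, job_done gives the robot as it stands.
- The arm moves only by the shell command python3 -m pendant 'ROWS' [FORCE]. ROWS is JSON, a list of rows, each an object with "offset": the shift along the tool's x, y, z in m, a list of three; "rot": the turn, a rotation vector about the tool's x, y, z in degrees, a list of three; "jaw": the opening, from 0 (shut) to 1 (fully open). In form: [{"offset": [x, y, z], "rot": [rx, ry, rz], "jaw": jaw}, ...]. A call has 1 to 12 rows; each row is the pose to reach, as a shift and turn from the pose measured when the call began, along the tool's axes at that moment; what a row does not reach only later rows make up. A row lasts 1/12 s, in which the tool goes at most 41.7 mm and 7.16 degrees, less where a joint would pass 70% of its speed; a pose out of reach is approached as far as the arm can. A call with a gripper value outside its range is refused whole. The fingers move at their own pace and stop on an object; FORCE is the grip in N (left out, the last holds). Time passes only in rows, so rows that repeat a pose let the fingers close. It gives the time, the measured TCP pose, the force and the opening at its end, in the units of the state.
- bot.sense(): the state, without advancing time (a new reading comes with each control period).
- cams.capture(name): name is "side" or "top" or "wrist"; returns (picture, depth): 420x560x3 uint8, red, green, blue; 420x560 float32, m along the optical axis (not along the pixel's ray), 0 where there is no reading.
- cams.camera_model(name): a dict with "mtx" (3x3 intrinsics, pixels), "rvec" (rotation vector, rad) and "tvec" (3), from world to camera coordinates, as OpenCV has them; the wrist camera has in their place "tool_from_camera" (4x4, takes a point from camera to tool coordinates, whose origin is the TCP and whose axes are the tool frame's). Camera axes: x right, y down, z forward; pixel columns grow to the right and rows downward; lengths in m; the calibration is good to about 2 mm. The wrist camera is an equidistant fisheye: a pixel r from the principal point sees the ray r / f radians off the axis. A picture is of the moment at which its call begins: read the wrist's pose just before it. camera_model takes no time and is no camera call.
- job_done(): hands the job in, once; it reports no verdict.
The state is a dict: "time_s": time; "qpos": joint angles; "dq": joint speeds; "joint_efforts": joint torques, N m; "tcp_pos": TCP position; "eef_rot": TCP orientation; "force": force on the tool from outside, world axes, zero at the start; "moment": the same for the moment, N m; "width": finger opening in m.
Only numpy, scipy, OpenCV 4.12 (cv2) and the standard library are available. Lean on these libraries where they do the work, as an engineer would, in place of code of your own. Each camera call takes 0.05 s, during which the arm holds its last target. There are 200 camera calls.

## Working session

There is one attempt and no reset: what is moved stays moved. The work goes in short steps, Python scripts to look and compute and a shell command to move; the robot and the scene stay as the last step left them, time stands still between calls to the robot, and variables do not carry over. Pictures are saved under pics/ and viewed, about 8 in all and at most 12, crops included, and the job is handed in when it is done.

```bash
ls; mkdir -p pics; python3 - <<'E'
from plant import bot,cams
import cv2,numpy as np
s=bot.sense();print({k:np.round(v,3).tolist() for k,v in s.items()})
for n in("top","side"):
    p,d=cams.capture(n);cv2.imwrite(f"pics/{n}0.png",p[...,::-1]);np.save(f"pics/{n}0.npy",d)
    print(n,cams.camera_model(n))
print(cams.camera_model("wrist"))
E
```

```text
pics
{'time_s': 0.0, 'qpos': [1.018, 0.478, 0.022, 1.556, -0.012, 1.109, -0.083], 'dq': [-0.0, 0.002, 0.0, -0.001, 0.0, -0.001, -0.0], 'joint_efforts': [0.0, -59.645, 1.608, -28.12, 0.012, 0.009, 0.0], 'tcp_pos': [0.29, -0.609, 0.249], 'eef_rot': [-0.0, 0.846, -0.534, -0.001], 'force': [-0.737, 1.032, -0.426], 'moment': [-0.001, -0.013, -0.012], 'width': 0.085}
top {'mtx': array([[479.98967856,   0.        , 280.71613959],
       [  0.        , 479.98967856, 217.79760788],
       [  0.        ,   0.        ,   1.        ]]), 'rvec': array([ 2.13967513, -2.15188925,  0.17475526]), 'tvec': array([-0.07549811,  0.54942342,  1.12184726])}
side {'mtx': array([[485.17817348,   0.        , 276.4181889 ],
       [  0.        , 485.17817348, 208.404796  ],
       [  0.        ,   0.        ,   1.        ]]), 'rvec': array([ 0.67540059, -2.30386048,  1.47318353]), 'tvec': array([0.40901257, 0.22748144, 0.97524763])}
{'mtx': array([[325.1922621 ,   0.        , 278.53125961],
       [  0.        , 325.1922621 , 211.65282218],
       [  0.        ,   0.        ,   1.        ]]), 'tool_from_camera': array([[ 9.99999992e-01, -2.95621119e-05,  1.21666715e-04,
         2.84057071e-04],
       [-4.32910916e-06,  9.62982609e-01,  2.69563526e-01,
        -6.76977630e-02],
       [-1.25131798e-04, -2.69563525e-01,  9.62982601e-01,
        -1.22155064e-01],
       [ 0.00000000e+00,  0.00000000e+00,  0.00000000e+00,
         1.00000000e+00]])}
```

View pics/top0.png

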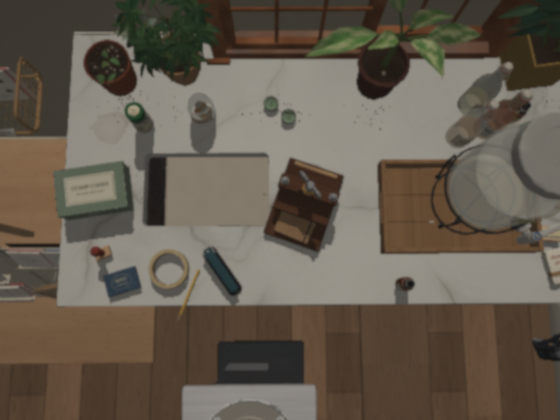

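View pics/side0.png

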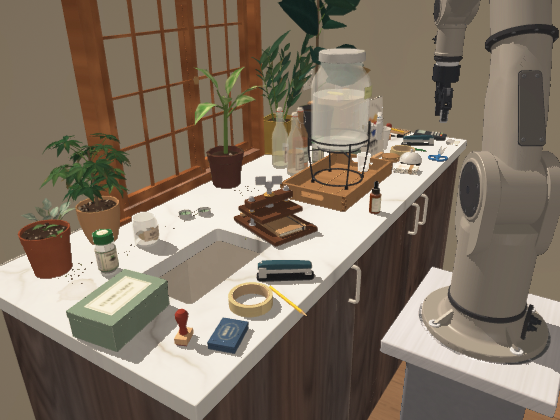

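Top view: the press is at about (305,205) with the notebook sticking out at the lower side (295,228) and the stop at the top (316,168). The wings are at about (311,185). The stapler is at (222,271), the tape at (168,269) and the bottle at (404,284). Next I'll zoom in and measure.

```bash
cat > h.py <<'E'
import cv2,numpy as np
from plant import bot,cams
from scipy.spatial.transform import Rotation as R
def ray(n,uv):
    m=cams.camera_model(n);uv=np.atleast_2d(np.float64(uv));K=m['mtx']
    if n=='wrist':
        s=bot.sense();q=s['eef_rot'];Rt=R.from_quat([q[1],q[2],q[3],q[0]]).as_matrix()
        x=(uv-[K[0,2],K[1,2]])/K[0,0];r=np.linalg.norm(x,axis=1,keepdims=True)+1e-12
        c=np.c_[np.sin(r)*x/r,np.cos(r)];T=m['tool_from_camera']
        return Rt@T[:3,3]+s['tcp_pos'],c@(Rt@T[:3,:3]).T
    Q=cv2.Rodrigues(m['rvec'])[0]
    return -Q.T@m['tvec'],np.c_[(uv-[K[0,2],K[1,2]])/K[0,0],np.ones(len(uv))]@Q
def onz(n,uv,z):
    o,d=ray(n,uv);return o+d*((z-o[2])/d[:,2:])
def dep(n,uv,D):  # fixed cams
    o,d=ray(n,uv);uv=np.int32(np.round(np.atleast_2d(uv)));return o+d*D[uv[:,1],uv[:,0]][:,None]
E
python3 - <<'E'
from h import *
p=cv2.imread('pics/top0.png');D=np.load('pics/top0.npy')
c=p[150:260,255:355];c=cv2.convertScaleAbs(cv2.resize(c,None,fx=5.4,fy=5.4,interpolation=cv2.INTER_CUBIC),alpha=1.8,beta=20)
cv2.imwrite('pics/topc.png',c)
vv,uu=np.mgrid[150:260,255:355];uv=np.c_[uu.ravel(),vv.ravel()]
P=dep('top',uv,D);np.save('pics/P.npy',P)
z=P[:,2];print(np.histogram(z,bins=np.arange(-.01,.16,.006)))
# board footprint: everything 10..40mm high -> min area rect ; plus crossbar 
for lo,hi in((.012,.036),(.036,.06),(.062,.1),(.1,.16)):
    k=(z>lo)&(z<hi);q=P[k]
    if k.sum()>5: r=cv2.minAreaRect(np.float32(q[:,:2]*1000));print(lo,hi,k.sum(),np.round(r[0]),np.round(r[1]),r[2],np.round(q.mean(0),3))
E
```

```text
(array([ 893, 4055,  290,  170,  733,  263,  665,   42,    1,   17,  705,
       1111,   10,    8,   35,   47,  501,  215,   41,    8,    0,    8,
         31,   50,   18,   50,   28,    1]), array([-0.01 , -0.004,  0.002,  0.008,  0.014,  0.02 ,  0.026,  0.032,
        0.038,  0.044,  0.05 ,  0.056,  0.062,  0.068,  0.074,  0.08 ,
        0.086,  0.092,  0.098,  0.104,  0.11 ,  0.116,  0.122,  0.128,
        0.134,  0.14 ,  0.146,  0.152,  0.158]))
0.012 0.036 1842 [ 590. -136.] [146. 205.] 70.32023620605469 [ 0.548 -0.121  0.022]
0.036 0.06 1728 [ 608. -142.] [140. 121.] 70.13624572753906 [ 0.599 -0.14   0.056]
0.062 0.1 829 [ 593. -143.] [145. 104.] 86.1183853149414 [ 0.608 -0.142  0.089]
0.1 0.16 222 [ 610. -143.] [130.  33.] 60.847259521484375 [ 0.61  -0.142  0.131]
```

View pics/topc.png

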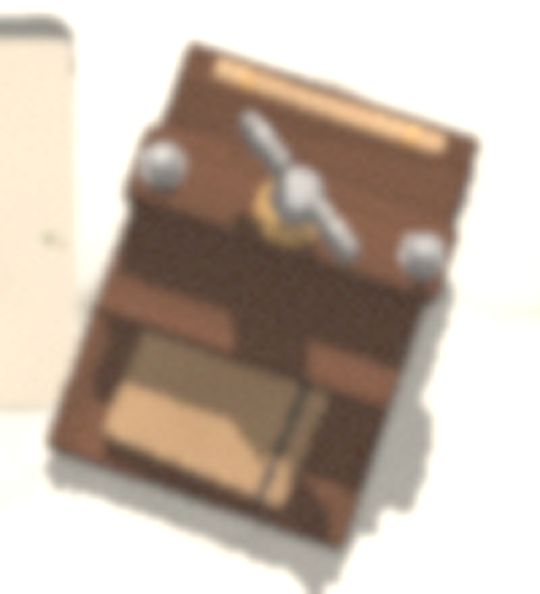

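Crop: the board, plate and crossbar are all clear. The notebook's near corners are at about (103,432) and (285,508) in the crop, and the wings run from (248,118) to (350,252). The board rect of 205x146 matches the given size.

```bash
cat >> h.py <<'E'
yaw=np.deg2rad(-19.8);O=np.array([.6115,-.1435]);Rp=np.array([[np.cos(yaw),-np.sin(yaw)],[np.sin(yaw),np.cos(yaw)]])
def press(P): return (np.atleast_2d(P)[:,:2]-O)@Rp
def world(p): return np.atleast_2d(p)@Rp.T+O
E
python3 - <<'E'
from h import *
f=lambda a:np.array(a)/5.4+[255,150]
def sh(t,P):print(t,np.round(press(P)*1000,1).tolist())
sh('nb near',onz('top',f([[103,432],[285,508]]),.03))
sh('board corners',onz('top',f([[50,445],[340,547],[195,45],[475,145]]),.018))
sh('stop near face',onz('top',f([[212,78],[442,150]]),.028))
sh('nuts',onz('top',f([[163,163],[422,255]]),.103))
P=np.load('pics/P.npy');q=P[P[:,2]>.118];print(len(q),np.sort(q[:,2])[[-20,-5,-1]])
w=press(q)*1000;print(w.mean(0),cv2.minAreaRect(np.float32(w)))
v=cv2.fitLine(np.float32(w),cv2.DIST_L2,0,.01,.01).ravel();print(v,np.rad2deg(np.arctan2(v[1],v[0])))
k=(np.hypot(w[:,0],w[:,1])<7);print('hub',np.median(q[k,2]),k.sum());
q2=P[(abs(press(P)[:,0]+.04)<.018)&(abs(press(P)[:,1])<.06)];print('plate top',np.median(q2[:,2]))
s=press(P);k=(abs(s[:,0]+.1)<.02)&(s[:,1]>.055)&(s[:,1]<.07);print('board z',np.median(P[k,2]))
print('rest',np.rad2deg(np.arctan2(*(Rp.T@np.array([1,0]))[::-1])))
E
```

```text
nb near [[-112.8, 45.7], [-117.9, -43.2]]
board corners [[-125.1, 67.0], [-125.0, -72.9], [75.0, 66.8], [73.3, -71.9]]
stop near face [[60.0, 53.5], [63.2, -57.8]]
nuts [[-2.8, 56.9], [-3.7, -61.2]]
227 [1.19325189 1.19325189 1.19325189]
[-49.38662121  -1.69511404] ((-112.0982666015625, -17.086151123046875), (274.2496643066406, 56.77185821533203), 8.77149772644043)
[  0.99851507   0.05447647 -49.38662     -1.695114  ] 3.1228175
hub 0.13078986447324348 31
plate top 0.056917646657430376
board z 0.01721154369755107
rest 19.8
```

```bash
python3 -m pendant '[{"offset":[-0.399,-0.374,0],"rot":[0,0,-134.7],"jaw":0.6},{"offset":[-0.399,-0.374,0],"rot":[0,0,-134.7],"jaw":0.6},{"offset":[-0.399,-0.374,0],"rot":[0,0,-134.7],"jaw":0.6},{"offset":[-0.399,-0.374,0],"rot":[0,0,-134.7],"jaw":0.6},{"offset":[-0.399,-0.374,0],"rot":[0,0,-134.7],"jaw":0.6},{"offset":[-0.399,-0.374,0],"rot":[0,0,-134.7],"jaw":0.6},{"offset":[-0.399,-0.374,0],"rot":[0,0,-134.7],"jaw":0.6},{"offset":[-0.399,-0.374,0],"rot":[0,0,-134.7],"jaw":0.6},{"offset":[-0.399,-0.374,0],"rot":[0,0,-134.7],"jaw":0.6},{"offset":[-0.399,-0.374,0],"rot":[0,0,-134.7],"jaw":0.6},{"offset":[-0.399,-0.374,0],"rot":[0,0,-134.7],"jaw":0.6},{"offset":[-0.399,-0.374,0],"rot":[0,0,-134.7],"jaw":0.6}]'
python3 -c "
from h import *
s=bot.sense();print(np.round(s['qpos'],2))"
```

```text
time_s: 1.1
tcp_pos: [0.4417, -0.1309, 0.25]
eef_rot: [-0.0, 0.982, 0.189, -0.0]
force: [1.5, -0.7, -0.3]
width: 0.0515
[ 0.61  0.16 -0.5   2.02  0.09  0.98  0.45]
```

```bash
python3 -m pendant '[{"offset":[0.029,-0.035,0],"rot":[0,0,-48.4],"jaw":0.6},{"offset":[0.029,-0.035,0],"rot":[0,0,-48.4],"jaw":0.6},{"offset":[0.029,-0.035,0],"rot":[0,0,-48.4],"jaw":0.6},{"offset":[0.029,-0.035,0],"rot":[0,0,-48.4],"jaw":0.6},{"offset":[0.029,-0.035,0],"rot":[0,0,-48.4],"jaw":0.6},{"offset":[0.029,-0.035,0],"rot":[0,0,-48.4],"jaw":0.6},{"offset":[0.029,-0.035,0],"rot":[0,0,-48.4],"jaw":0.6},{"offset":[0.029,-0.035,0.0],"rot":[0,0,-48.4],"jaw":0.6}]'
python3 -c "
from h import *
s=bot.sense();print(np.round(s['qpos'],2),s['tcp_pos'],s['eef_rot'])
p,d=cams.capture('wrist');cv2.imwrite('pics/w1.png',p[...,::-1]);np.save('pics/w1.npy',d)"
```

```text
time_s: 1.77
tcp_pos: [0.4553, -0.0877, 0.2498]
eef_rot: [-0.001, 0.817, 0.576, -0.0]
force: [-0.1, -0.4, 0.1]
width: 0.0515
[ 0.63  0.18 -0.63  2.01  0.13  0.99  1.16] [ 0.45534373 -0.08765101  0.2497847 ] [-6.84336195e-04  8.17329503e-01  5.76170125e-01 -5.97196132e-05]
```

View pics/w1.png

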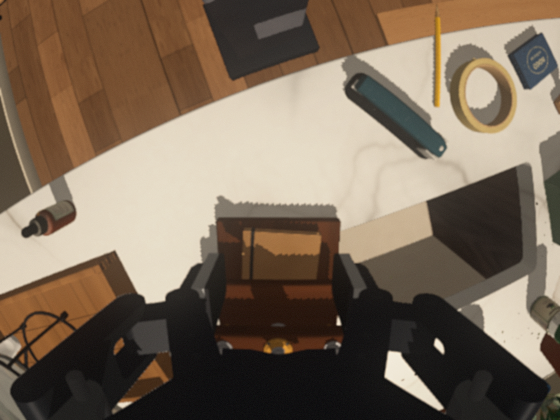

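Wrist view: the board's near edge runs from (218,218) to (339,221) and the notebook's near edge from (246,229) to (321,235). The fingertips are at about (207,290) and (345,290).

```bash
python3 - <<'E'
from h import *
def sh(t,P):print(t,np.round(press(P)*1000,1).tolist())
sh('board near',onz('wrist',[[218,218],[339,221]],.018))
sh('board mid edge',onz('wrist',[[217,283],[340,270]],.018))
p=cv2.imread('pics/w1.png');c=p[200:300,200:360]
h=cv2.cvtColor(p,cv2.COLOR_BGR2HSV);m=((h[...,2]>135)&(h[...,1]>70)&(h[...,0]<25)).astype(np.uint8);m[:222]=0;m[284:]=0;m[:,:225]=0;m[:,335:]=0
ys,xs=np.nonzero(m);print(len(xs))
e=np.array([[x,ys[xs==x].min()] for x in range(262,316,6) if (xs==x).any()]);sh('nb edge',onz('wrist',e,.03));print(e.tolist())
sh('tcp',bot.sense()['tcp_pos'][None])
cv2.imwrite('pics/w1c.png',cv2.resize(c,None,fx=5,fy=5,interpolation=cv2.INTER_CUBIC))
E
```

```text
board near [[-128.0, -70.6], [-123.9, 68.8]]
board mid edge [[-43.6, -77.6], [-61.2, 73.9]]
1318
nb edge [[-115.2, -19.4], [-115.2, -12.7], [-114.0, -6.0], [-114.0, 0.6], [-112.8, 7.3], [-112.8, 14.0], [-112.7, 20.7], [-111.5, 27.5], [-111.4, 34.3]]
[[262, 232], [268, 232], [274, 233], [280, 233], [286, 234], [292, 234], [298, 234], [304, 235], [310, 235]]
tcp [[-165.8, -0.4]]
```

View pics/w1c.png

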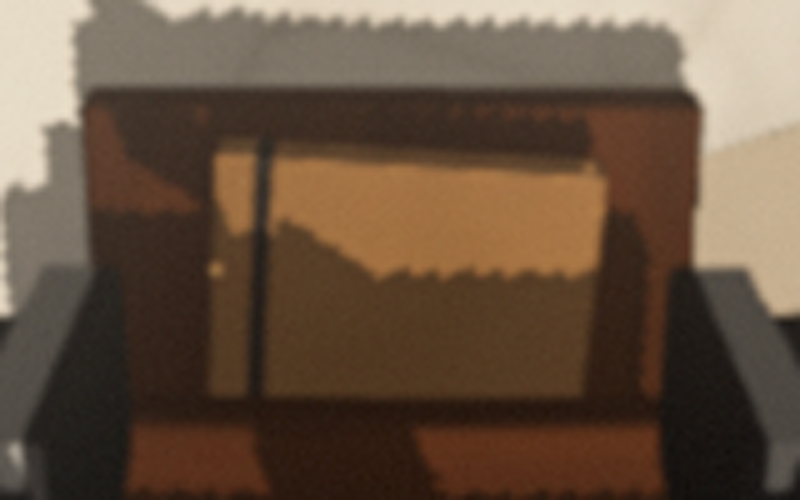

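```bash
python3 - <<'E'
from h import *
D=np.load('pics/w1.npy');m=cams.camera_model('wrist');K=m['mtx'];T=m['tool_from_camera']
vv,uu=np.mgrid[240:400,150:410];x=np.stack([uu-K[0,2],vv-K[1,2]],-1)/K[0,0];r=np.linalg.norm(x,axis=-1,keepdims=True)+1e-9
c=np.concatenate([np.tan(r)*x/r,np.ones_like(r)],-1)*D[240:400,150:410,None]
t=c@T[:3,:3].T+T[:3,3]
k=(D[240:400,150:410]>0)&(t[...,2]<.06)&(t[...,2]>-.03)&(abs(t[...,1])<.03)
q=t[k]*1000
for s in(-1,1):
    a=q[q[:,0]*s>0];print(s,len(a),'zmax',np.percentile(a[:,2],[50,95,99,100]).round(1))
    b=a[a[:,2]>np.percentile(a[:,2],99)-6];print('tip x',b[:,0].min(),b[:,0].max(),'y',b[:,1].min(),b[:,1].max())
E
```

```text
-1 2312 zmax [-11.   10.9  15.6  17.4]
tip x -37.810600475271336 -25.9926614053851 y -11.820522283688497 9.77142356992515
1 2314 zmax [-11.1  11.1  15.3  17.6]
tip x 24.548758264601897 36.5429056373218 y -11.943250239705772 10.2651559098791
```

```bash
python3 -m pendant '[{"offset":[0,0,0.04],"rot":[0,0,0],"jaw":0.6},{"offset":[0,0,0.08],"rot":[0,0,0],"jaw":0.6},{"offset":[0,0,0.12],"rot":[0,0,0],"jaw":0.6},{"offset":[0,0,0.16],"rot":[0,0,0],"jaw":0.6},{"offset":[0,0,0.19],"rot":[0,0,0],"jaw":0.6},{"offset":[0,0,0.21],"rot":[0,0,0],"jaw":0.6},{"offset":[0,0,0.21],"rot":[0,0,0],"jaw":0.6},{"offset":[0,0.01,0.21],"rot":[0,0,0],"jaw":0.6},{"offset":[0,0.02,0.21],"rot":[0,0,0],"jaw":0.6},{"offset":[0,0.03,0.21],"rot":[0,0,0],"jaw":0.6},{"offset":[0,0.03,0.21],"rot":[0,0,0],"jaw":0.6}]'
python3 -c "
from h import *
s=bot.sense();print(press(s['tcp_pos'])*1000,s['tcp_pos'],s['force'])
p,d=cams.capture('wrist');cv2.imwrite('pics/w2.png',p[...,::-1]);np.save('pics/w2.npy',d)"
```

```text
time_s: 2.73
tcp_pos: [0.4878, -0.099, 0.0418]
eef_rot: [0.001, 0.82, 0.573, 0.002]
force: [0.3, 0.3, -0.2]
width: 0.0514
[[-1.31466855e+02 -7.74599131e-02]] [ 0.48777913 -0.09904007  0.04175512] [ 0.32532552  0.33013571 -0.1583291 ]
```

View pics/w2.png

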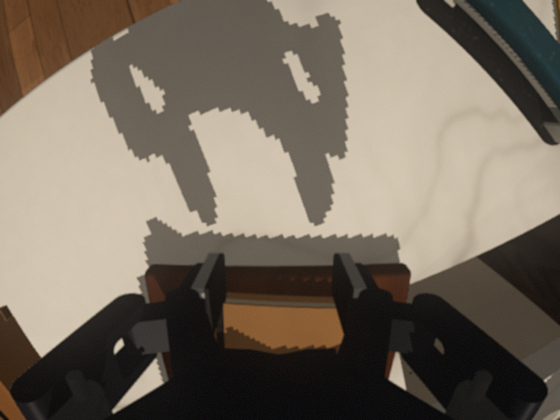

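The fingertips are over the board's front strip, just short of the notebook's near edge (rows ~303), with no contact. Starting the push.

```bash
python3 -m pendant '[{"offset":[0,0.003,0.002],"rot":[0,0,0],"jaw":0.6},{"offset":[0,0.006,0.002],"rot":[0,0,0],"jaw":0.6},{"offset":[0,0.009,0.002],"rot":[0,0,0],"jaw":0.6},{"offset":[0,0.012,0.002],"rot":[0,0,0],"jaw":0.6},{"offset":[0,0.015,0.002],"rot":[0,0,0],"jaw":0.6},{"offset":[0,0.018,0.002],"rot":[0,0,0],"jaw":0.6},{"offset":[0,0.021,0.002],"rot":[0,0,0],"jaw":0.6},{"offset":[0,0.024,0.002],"rot":[0,0,0],"jaw":0.6},{"offset":[0,0.027,0.002],"rot":[0,0,0],"jaw":0.6},{"offset":[0,0.030,0.002],"rot":[0,0,0],"jaw":0.6},{"offset":[0,0.033,0.002],"rot":[0,0,0],"jaw":0.6},{"offset":[0,0.036,0.002],"rot":[0,0,0],"jaw":0.6}]'
python3 -m pendant '[{"offset":[0,0.001,0],"rot":[0,0,0],"jaw":0.6},{"offset":[0,0.002,0],"rot":[0,0,0],"jaw":0.6},{"offset":[0,0.003,0],"rot":[0,0,0],"jaw":0.6},{"offset":[0,0.003,0],"rot":[0,0,0],"jaw":0.6}]'
python3 -c "
from h import *
s=bot.sense();print(press(s['tcp_pos'])*1000,s['force'],s['moment'])"
```

```text
time_s: 3.78
tcp_pos: [0.5202, -0.111, 0.0394]
eef_rot: [0.001, 0.82, 0.573, 0.002]
force: [-0.6, -0.1, 0.3]
width: 0.051
time_s: 4.12
tcp_pos: [0.5231, -0.112, 0.0394]
eef_rot: [0.001, 0.819, 0.573, 0.002]
force: [-0.2, 0.6, 0.5]
width: 0.0511
[[-93.87583746  -0.2938497 ]] [-0.17235738  0.64667024  0.47844415] [ 0.12659208  0.20841589 -0.03408368]
```

Finger front is now at about −83. The last few mm go in small steps with a force check.

```bash
for i in 1; do python3 -m pendant '[{"offset":[0,0.001,0],"rot":[0,0,0],"jaw":0.6},{"offset":[0,0.002,0],"rot":[0,0,0],"jaw":0.6},{"offset":[0,0.003,0],"rot":[0,0,0],"jaw":0.6},{"offset":[0,0.003,0],"rot":[0,0,0],"jaw":0.6}]'; done
python3 -m pendant '[{"offset":[0,0.001,0],"rot":[0,0,0],"jaw":0.6},{"offset":[0,0.0015,0],"rot":[0,0,0],"jaw":0.6},{"offset":[0,0.0015,0],"rot":[0,0,0],"jaw":0.6}]'
python3 -c "
from h import *
s=bot.sense();print(press(s['tcp_pos'])*1000,s['force'],s['moment'])"
```

```text
time_s: 4.45
tcp_pos: [0.5263, -0.1132, 0.0394]
eef_rot: [0.001, 0.82, 0.573, 0.002]
force: [0.3, -0.8, -0.1]
width: 0.0514
time_s: 4.7
tcp_pos: [0.5274, -0.1136, 0.0394]
eef_rot: [0.001, 0.819, 0.573, 0.001]
force: [-2.3, 0.2, 1.1]
width: 0.0511
[[-89.28719742  -0.37445743]] [-2.33991696  0.21434708  1.11229432] [0.192299   0.46551003 0.03485766]
```

```bash
python3 -m pendant '[{"offset":[0,0.001,0],"rot":[0,0,0],"jaw":0.6},{"offset":[0,0.001,0],"rot":[0,0,0],"jaw":0.6},{"offset":[0,0.001,0],"rot":[0,0,0],"jaw":0.6}]'
python3 -m pendant '[{"offset":[0,0.001,0],"rot":[0,0,0],"jaw":0.6},{"offset":[0,0.001,0],"rot":[0,0,0],"jaw":0.6},{"offset":[0,0.001,0],"rot":[0,0,0],"jaw":0.6}]'
python3 -c "
from h import *
s=bot.sense();print(press(s['tcp_pos'])*1000,s['force'],s['moment'])"
```

```text
time_s: 4.95
tcp_pos: [0.5274, -0.1136, 0.0392]
eef_rot: [0.0, 0.819, 0.573, 0.001]
force: [-4.5, 1.1, 4.2]
width: 0.0512
time_s: 5.2
tcp_pos: [0.5274, -0.1137, 0.0391]
eef_rot: [-0.0, 0.819, 0.573, 0.0]
force: [-5.8, 2.4, 5.2]
width: 0.0514
[[-89.19001952  -0.39291542]] [-5.78185336  2.42841405  5.1897414 ] [ 0.32029874  0.97188478 -0.02635043]
```

Hard stop at TCP −89.2, which puts the near edge at −78 as specified. Backing off and lifting to check squareness from the earlier viewpoint.

```bash
python3 -m pendant '[{"offset":[0,-0.006,0],"rot":[0,0,0],"jaw":0.6},{"offset":[0,-0.03,0],"rot":[0,0,0],"jaw":0.6},{"offset":[0,-0.06,-0.03],"rot":[0,0,0],"jaw":0.6},{"offset":[0,-0.076,-0.07],"rot":[0,0,0],"jaw":0.6},{"offset":[0,-0.076,-0.11],"rot":[0,0,0],"jaw":0.6},{"offset":[0,-0.076,-0.15],"rot":[0,0,0],"jaw":0.6},{"offset":[0,-0.076,-0.18],"rot":[0,0,0],"jaw":0.6},{"offset":[0,-0.076,-0.18],"rot":[0,0,0],"jaw":0.6}]'
python3 - <<'E'
from h import *
s=bot.sense();p,d=cams.capture('wrist');cv2.imwrite('pics/w3.png',p[...,::-1])
p2,d2=cams.capture('top');cv2.imwrite('pics/top3.png',p2[...,::-1]);np.save('pics/top3.npy',d2)
print(press(s['tcp_pos'])*1000,s['tcp_pos'],s['eef_rot'])
a=cv2.resize(p[190:300,190:370,::-1],(800,489),interpolation=cv2.INTER_CUBIC)
cv2.imwrite('pics/w3c.png',a)
E
```

```text
time_s: 5.87
tcp_pos: [0.4602, -0.088, 0.2255]
eef_rot: [0.004, 0.819, 0.573, 0.004]
force: [1.8, 0.2, 0.4]
width: 0.0514
[[-161.18782837    0.967423  ]] [ 0.46016917 -0.08798934  0.22554936] [0.00436839 0.81943328 0.57314332 0.00409271]
```

View pics/w3c.png

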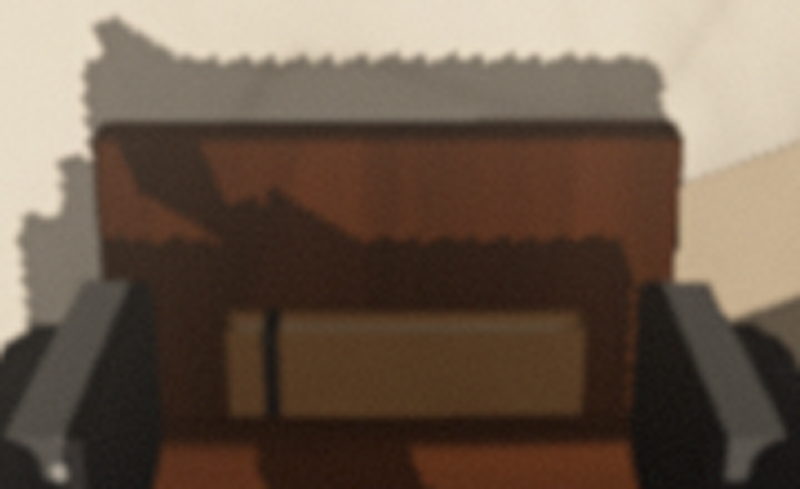

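The notebook is well seated: its near edge (row ~314 in the crop) is parallel to the board's front edge (row ~128). Next, the position check, screw geometry and tool tilt.

```bash
cat >> h.py <<'E'
def tool():
    q=bot.sense()['eef_rot'];return R.from_quat([q[1],q[2],q[3],q[0]])
def turn(yawdeg):  # rotvec (deg, tool axes) to point straight down with tool x at yawdeg
    a=np.deg2rad(yawdeg);x=np.array([np.cos(a),np.sin(a),0]);z=np.array([0,0,-1.]);G=np.stack([x,np.cross(z,x),z],1)
    return np.round((tool().inv()*R.from_matrix(G)).as_rotvec(degrees=True),2)
def shift(P): return np.round(tool().inv().apply(np.array(P)-bot.sense()['tcp_pos']),4)
E
python3 - <<'E'
from h import *
f=lambda a:np.array(a)*[180/800,110/489]+190
print('nb edge',press(onz('wrist',f([[230,314],[580,318]]),.03))*1000,'board',press(onz('wrist',f([[100,126],[678,126]]),.018))*1000)
D=np.load('pics/top3.npy');vv,uu=np.mgrid[160:215,280:345];P=dep('top',np.c_[uu.ravel(),vv.ravel()],D);s=press(P)*1000
k=(P[:,2]>.12)&(P[:,2]<.17)&(np.hypot(s[:,0],s[:,1])<50);w=s[k];print(k.sum(),w.mean(0),cv2.minAreaRect(np.float32(w)),np.percentile(P[k,2],[5,50,90,99]))
v=cv2.fitLine(np.float32(w),cv2.DIST_HUBER,0,.01,.01).ravel();print('wing angle in press',np.rad2deg(np.arctan2(v[1],v[0])))
print(turn(70),shift([*O,.23]))
E
```

```text
nb edge [[-90.29471331 -40.01811767]
 [-88.72904333  43.36054286]] board [[-133.51908073  -70.80658348]
 [-132.81913327   66.82484133]]
173 [-0.98742189  1.58817817] ((-1.537121295928955, -0.03510284423828125), (73.15850067138672, 19.689746856689453), 66.81428527832031) [0.12253543 0.13465797 0.14724124 0.15051694]
wing angle in press 57.80685
[ 0.23 -0.03 -0.08] [ 0.001   0.164  -0.0087]
```

The wings stand at about 58° in the press frame (38° in world), the wing top is at z≈0.150, so screw_top is at ≈0.134. The tool straddles the screw with one fingertip per wing, so turning the tool clockwise drives both wings as a couple. I'll move over the axis at tool yaw ≈85° and check.

```bash
python3 -m pendant '[{"offset":[0.001,0.03,-0.005],"rot":[0.23,0,-4],"jaw":0.6},{"offset":[0.001,0.07,-0.005],"rot":[0.23,0,-8],"jaw":0.6},{"offset":[0.001,0.11,-0.005],"rot":[0.23,0,-12],"jaw":0.6},{"offset":[0.001,0.14,-0.005],"rot":[0.23,0,-15],"jaw":0.6},{"offset":[0.001,0.163,-0.005],"rot":[0.23,0,-15],"jaw":0.6},{"offset":[0.001,0.163,-0.005],"rot":[0.23,0,-15],"jaw":0.6},{"offset":[0.001,0.163,-0.005],"rot":[0.23,0,-15],"jaw":0.6},{"offset":[0.001,0.163,-0.005],"rot":[0.23,0,-15],"jaw":0.6}]'
python3 - <<'E'
from h import *
s=bot.sense();p,d=cams.capture('wrist');cv2.imwrite('pics/w4.png',p[...,::-1]);np.save('pics/w4.npy',d)
print(press(s['tcp_pos'])*1000,s['tcp_pos'],s['qpos'].round(2) if hasattr(s['qpos'],'round') else s['qpos'],turn(85))
E
```

```text
time_s: 6.63
tcp_pos: [0.6093, -0.1426, 0.2246]
eef_rot: [-0.001, 0.738, 0.675, -0.001]
force: [-0.9, 0.0, 0.2]
width: 0.0511
[[-2.35220931  0.15609485]] [ 0.60933973 -0.14255635  0.22455408] [ 0.58  0.49 -0.62  1.67  0.32  1.08  1.35] [-0.13 -0.01 -0.03]
```

View pics/w4.png

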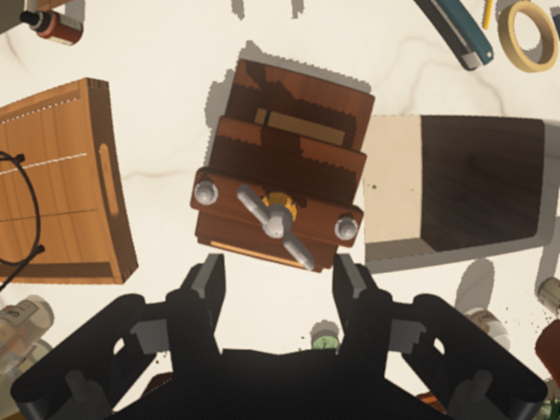

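The wrist view shows the screw clearly: wing ends at (243,190) and (308,262), hub at (277,222), dome nuts at (206,193) and (346,228).

```bash
python3 - <<'E'
from h import *
n=onz('wrist',[[206,192],[346,228]],.105)
print('nuts',press(n)*1000,'mid',n.mean(0)[:2],'sep',np.linalg.norm(n[0]-n[1]),'yaw',np.rad2deg(np.arctan2(*(n[1]-n[0])[1::-1]))-90)
w=onz('wrist',[[243,190],[308,262]],.148);print('wing mid',w.mean(0)[:2],'len',np.linalg.norm(w[0]-w[1]),'ang',np.rad2deg(np.arctan2(*(w[0]-w[1])[1::-1])))
print('hub',onz('wrist',[[277,222]],.137)[:,:2]);print(shift([*w.mean(0)[:2],.15]))
D=np.load('pics/w4.npy');m=cams.camera_model('wrist');K=m['mtx'];T=m['tool_from_camera']
vv,uu=np.mgrid[180:270,230:320];x=np.stack([uu-K[0,2],vv-K[1,2]],-1)/K[0,0];r=np.linalg.norm(x,axis=-1,keepdims=True)+1e-9
c=np.concatenate([np.tan(r)*x/r,np.ones_like(r)],-1)*D[180:270,230:320,None]
P=tool().apply((c@T[:3,:3].T+T[:3,3]).reshape(-1,3))+bot.sense()['tcp_pos']
q=P[P[:,2]>.118];print(len(q),np.percentile(q[:,2],[5,25,50,75,90,99]).round(4));q=q[q[:,2]>.14];r=cv2.minAreaRect(np.float32(q[:,:2]*1000));print(r)
k=np.hypot(*(P[:,:2]-[.610,-.1425]).T)<.007;print('hub z',np.percentile(P[k,2],[10,50,90]))
E
```

```text
nuts [[ -4.28988147 -59.01090374]
 [ -3.94458636  54.81888244]] mid [ 0.60691618 -0.14407743] sep 0.11383030989234696 yaw -19.97380241947188
wing mid [ 0.60658344 -0.1441138 ] len 0.06487258575157902 ang -144.50029733548715
hub [[ 0.60642887 -0.1438858 ]]
[-0.0018 -0.0024  0.0751]
2029 [0.1241 0.1306 0.1374 0.1465 0.1475 0.3474]
((592.7244873046875, -147.45680236816406), (99.02517700195312, 37.431312561035156), 9.457945823669434)
hub z [0.13007632 0.13138497 0.13233049]
```

```bash
python3 -m pendant '[{"offset":[-0.001,-0.0015,0.03],"rot":[0,0,0],"jaw":0.6},{"offset":[-0.001,-0.0015,0.055],"rot":[0,0,0],"jaw":0.6},{"offset":[-0.001,-0.0015,0.076],"rot":[0,0,0],"jaw":0.6},{"offset":[-0.001,-0.0015,0.076],"rot":[0,0,3],"jaw":0.6},{"offset":[-0.001,-0.0015,0.076],"rot":[0,0,7],"jaw":0.6},{"offset":[-0.001,-0.0015,0.076],"rot":[0,0,12],"jaw":0.6}]'
python3 - <<'E'
from h import *
s=bot.sense();print(s['tcp_pos'],s['force'],s['moment'],turn(70))
E
python3 -m pendant '[{"offset":[0,0,0],"rot":[0,0,5],"jaw":0.6},{"offset":[0,0,0],"rot":[0,0,10],"jaw":0.6},{"offset":[0,0,0],"rot":[0,0,15],"jaw":0.6},{"offset":[0,0,0],"rot":[0,0,20],"jaw":0.6},{"offset":[0,0,0.001],"rot":[0,0,25],"jaw":0.6},{"offset":[0,0,0.001],"rot":[0,0,30],"jaw":0.6}]'
python3 - <<'E'
from h import *
s=bot.sense();print(s['tcp_pos'],s['force'],s['moment'],turn(70))
E
```

```text
time_s: 7.18
tcp_pos: [0.6062, -0.1431, 0.1486]
eef_rot: [-0.001, 0.805, 0.594, -0.001]
force: [1.8, -2.2, -1.7]
width: 0.0512
[ 0.60615081 -0.14310029  0.14856115] [ 1.80317861 -2.190441   -1.71758538] [-0.37643448 -0.39297169  0.11002629] [-0.19  0.06  2.82]
time_s: 7.68
tcp_pos: [0.6059, -0.1436, 0.1482]
eef_rot: [0.0, 0.932, 0.363, -0.001]
force: [2.5, -2.2, -0.3]
width: 0.0511
[ 0.60594178 -0.14360748  0.14820089] [ 2.54774324 -2.15844625 -0.28353409] [-0.40419635 -0.53101257  0.07642712] [ -0.04   0.12 -27.42]
```

```bash
python3 -m pendant '[{"offset":[0.0018,0.0017,0],"rot":[0,0,7],"jaw":0.6},{"offset":[0.0018,0.0017,0],"rot":[0,0,14],"jaw":0.6},{"offset":[0.0018,0.0017,0],"rot":[0,0,21],"jaw":0.6},{"offset":[0.0018,0.0017,0.0005],"rot":[0,0,28],"jaw":0.6},{"offset":[0.0018,0.0017,0.0005],"rot":[0,0,35],"jaw":0.6},{"offset":[0.0018,0.0017,0.0005],"rot":[0,0,42],"jaw":0.6},{"offset":[0.0018,0.0017,0.001],"rot":[0,0,49],"jaw":0.6},{"offset":[0.0018,0.0017,0.001],"rot":[0,0,56],"jaw":0.6},{"offset":[0.0018,0.0017,0.001],"rot":[0,0,63],"jaw":0.6},{"offset":[0.0018,0.0017,0.0015],"rot":[0,0,70],"jaw":0.6},{"offset":[0.0018,0.0017,0.0015],"rot":[0,0,77],"jaw":0.6},{"offset":[0.0018,0.0017,0.002],"rot":[0,0,84],"jaw":0.6}]'
cat > st.py <<'E'
from h import *
s=bot.sense();x=tool().as_matrix()[:,0]
print('yaw',np.rad2deg(np.arctan2(x[1],x[0])).round(1),'F',np.round(s['force'],1),'M',np.round(s['moment'],3),'q',np.round(s['qpos'],2),'fix',turn(np.rad2deg(np.arctan2(x[1],x[0]))))
E
python3 st.py
```

```text
time_s: 8.68
tcp_pos: [0.6084, -0.1412, 0.1465]
eef_rot: [-0.0, 0.935, -0.356, -0.0]
force: [2.8, 4.1, 0.9]
width: 0.0514
yaw -41.7 F [2.8 4.1 0.9] M [ 0.827 -0.565  0.081] q [ 0.18  0.51 -0.07  1.77  0.04  0.87 -0.64] fix [-0.04  0.03 -0.  ]
```

```bash
python3 -m pendant '[{"offset":[0.0028,-0.0008,0],"rot":[0,0,7],"jaw":0.6},{"offset":[0.0028,-0.0008,0],"rot":[0,0,14],"jaw":0.6},{"offset":[0.0028,-0.0008,0],"rot":[0,0,21],"jaw":0.6},{"offset":[0.0028,-0.0008,0.0005],"rot":[0,0,28],"jaw":0.6},{"offset":[0.0028,-0.0008,0.0005],"rot":[0,0,35],"jaw":0.6},{"offset":[0.0028,-0.0008,0.0005],"rot":[0,0,42],"jaw":0.6},{"offset":[0.0028,-0.0008,0.001],"rot":[0,0,49],"jaw":0.6},{"offset":[0.0028,-0.0008,0.001],"rot":[0,0,56],"jaw":0.6},{"offset":[0.0028,-0.0008,0.001],"rot":[0,0,63],"jaw":0.6},{"offset":[0.0028,-0.0008,0.0015],"rot":[0,0,70],"jaw":0.6},{"offset":[0.0028,-0.0008,0.0015],"rot":[0,0,77],"jaw":0.6},{"offset":[0.0028,-0.0008,0.002],"rot":[0,0,84],"jaw":0.6}]'
python3 st.py
```

```text
time_s: 9.68
tcp_pos: [0.6116, -0.1425, 0.1455]
eef_rot: [0.002, -0.454, 0.891, -0.001]
force: [3.0, -2.6, 1.5]
width: 0.0514
yaw -126.0 F [ 3.  -2.6  1.5] M [-0.483 -0.643  0.108] q [-0.08  0.52  0.29  1.78 -0.19  0.86 -1.91] fix [-0.16  0.14 -0.  ]
```

```bash
python3 -m pendant '[{"offset":[-0.001,0.001,0],"rot":[0,0,7],"jaw":0.6},{"offset":[-0.001,0.001,0],"rot":[0,0,14],"jaw":0.6},{"offset":[-0.001,0.001,0.0005],"rot":[0,0,21],"jaw":0.6},{"offset":[-0.001,0.001,0.0005],"rot":[0,0,28],"jaw":0.6},{"offset":[-0.001,0.001,0.001],"rot":[0,0,35],"jaw":0.6},{"offset":[-0.001,0.001,0.001],"rot":[0,0,42],"jaw":0.6},{"offset":[-0.001,0.001,0.001],"rot":[0,0,47],"jaw":0.6}]'
python3 st.py
python3 -m pendant '[{"offset":[0,0,0],"rot":[0,0,-4],"jaw":0.6},{"offset":[0,0,-0.015],"rot":[0,0,-4],"jaw":0.6},{"offset":[0,0,-0.035],"rot":[0,0,-4],"jaw":0.6},{"offset":[0,0,-0.035],"rot":[0,0,-11],"jaw":0.6},{"offset":[0,0,-0.035],"rot":[0,0,-18],"jaw":0.6},{"offset":[0,0,-0.035],"rot":[0,0,-25],"jaw":0.6},{"offset":[0,0,-0.035],"rot":[0,0,-32],"jaw":0.6},{"offset":[0,0,-0.035],"rot":[0,0,-39],"jaw":0.6},{"offset":[0,0,-0.035],"rot":[0,0,-46],"jaw":0.6},{"offset":[0,0,-0.035],"rot":[0,0,-53],"jaw":0.6},{"offset":[0,0,-0.035],"rot":[0,0,-60],"jaw":0.6},{"offset":[0,0,-0.035],"rot":[0,0,-67],"jaw":0.6}]'
python3 st.py
```

```text
time_s: 10.27
tcp_pos: [0.6107, -0.1422, 0.1449]
eef_rot: [0.002, -0.058, 0.998, -0.0]
force: [1.0, -4.5, 0.0]
width: 0.0513
yaw -173.4 F [ 1.  -4.5  0. ] M [-0.718 -0.134  0.101] q [-0.23  0.55  0.5   1.8  -0.33  0.87 -2.61] fix [-0.07  0.28 -0.  ]
time_s: 11.27
tcp_pos: [0.6094, -0.1416, 0.18]
eef_rot: [0.002, -0.601, 0.799, -0.001]
force: [-0.4, -0.3, -0.2]
width: 0.0512
yaw -106.1 F [-0.4 -0.3 -0.2] M [-0.024 -0.021 -0.007] q [-0.04  0.47  0.23  1.76 -0.13  0.92 -1.61] fix [-0.26  0.09 -0.  ]
```

```bash
python3 -m pendant '[{"offset":[0.0013,-0.0023,0],"rot":[0.1,0,-7],"jaw":0.6},{"offset":[0.0013,-0.0023,0],"rot":[0.1,0,-14],"jaw":0.6},{"offset":[0.0013,-0.0023,0],"rot":[0.1,0,-21],"jaw":0.6},{"offset":[0.0013,-0.0023,0],"rot":[0.1,0,-28],"jaw":0.6},{"offset":[0.0013,-0.0023,0],"rot":[0.1,0,-35],"jaw":0.6},{"offset":[0.0013,-0.0023,0],"rot":[0.1,0,-42],"jaw":0.6},{"offset":[0.0013,-0.0023,0],"rot":[0.1,0,-49],"jaw":0.6},{"offset":[0.0013,-0.0023,0],"rot":[0.1,0,-56],"jaw":0.6},{"offset":[0.0013,-0.0023,0],"rot":[0.1,0,-63],"jaw":0.6},{"offset":[0.0013,-0.0023,0],"rot":[0.1,0,-70],"jaw":0.6},{"offset":[0.0013,-0.0023,0],"rot":[0.1,0,-77],"jaw":0.6},{"offset":[0.0013,-0.0023,0],"rot":[0.1,0,-84],"jaw":0.6}]'
python3 -m pendant '[{"offset":[0,0,0],"rot":[0,0,-7],"jaw":0.6},{"offset":[0,0,0],"rot":[0,0,-14],"jaw":0.6},{"offset":[0,0,0],"rot":[0,0,-21],"jaw":0.6},{"offset":[0,0,0],"rot":[0,0,-28],"jaw":0.6},{"offset":[0,0,0],"rot":[0,0,-35],"jaw":0.6},{"offset":[0,0,0],"rot":[0,0,-42],"jaw":0.6},{"offset":[0,0,0],"rot":[0,0,-49],"jaw":0.6},{"offset":[0,0,0],"rot":[0,0,-49],"jaw":0.6}]'
python3 - <<'E'
import st
from h import *
p,d=cams.capture('wrist');cv2.imwrite('pics/w5.png',p[...,::-1])
print(shift([.6113,-.1435,.144]))
E
```

```text
time_s: 12.27
tcp_pos: [0.61, -0.143, 0.1802]
eef_rot: [-0.001, 0.982, -0.188, 0.003]
force: [0.8, 0.6, 0.9]
width: 0.0511
time_s: 12.93
tcp_pos: [0.6089, -0.1428, 0.1802]
eef_rot: [0.0, 0.971, 0.238, 0.003]
force: [-0.5, -1.0, 0.3]
width: 0.0513
yaw 27.6 F [-0.5 -1.   0.3] M [-0.013  0.086 -0.019] q [ 0.36  0.48 -0.31  1.73  0.17  0.95  0.47] fix [ 0.08 -0.31 -0.  ]
[0.0015 0.0016 0.0362]
```

View pics/w5.png

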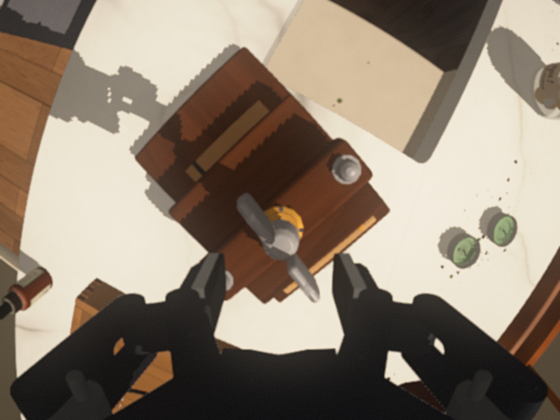

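The wings run from (245,200) to (310,290), about 54° clockwise of the jaw line, so the descent is clear. Stroke two.

```bash
python3 -m pendant '[{"offset":[0.0015,0.0016,0.02],"rot":[0,-0.3,0],"jaw":0.6},{"offset":[0.0015,0.0016,0.037],"rot":[0,-0.3,2],"jaw":0.6},{"offset":[0.0015,0.0016,0.037],"rot":[0,-0.3,7],"jaw":0.6},{"offset":[0.0015,0.0016,0.037],"rot":[0,-0.3,14],"jaw":0.6},{"offset":[0.0015,0.0016,0.037],"rot":[0,-0.3,21],"jaw":0.6},{"offset":[0.0015,0.0016,0.037],"rot":[0,-0.3,28],"jaw":0.6},{"offset":[0.0015,0.0016,0.037],"rot":[0,-0.3,35],"jaw":0.6},{"offset":[0.0015,0.0016,0.0375],"rot":[0,-0.3,42],"jaw":0.6},{"offset":[0.0015,0.0016,0.0375],"rot":[0,-0.3,49],"jaw":0.6},{"offset":[0.0015,0.0016,0.038],"rot":[0,-0.3,56],"jaw":0.6},{"offset":[0.0015,0.0016,0.038],"rot":[0,-0.3,63],"jaw":0.6},{"offset":[0.0015,0.0016,0.0385],"rot":[0,-0.3,70],"jaw":0.6}]'
python3 st.py
```

```text
time_s: 13.98
tcp_pos: [0.6108, -0.1434, 0.142]
eef_rot: [-0.001, 0.929, -0.37, 0.0]
force: [-0.5, -0.7, 2.0]
width: 0.0513
yaw -43.4 F [-0.5 -0.7  2. ] M [-0.105  0.038  0.083] q [ 0.13  0.51 -0.    1.77 -0.    0.86 -0.62] fix [-0.11  0.04 -0.  ]
```

```bash
python3 -m pendant '[{"offset":[0.001,0.0,0],"rot":[0,0,7],"jaw":0.6},{"offset":[0.001,0,0],"rot":[0,0,14],"jaw":0.6},{"offset":[0.001,0,0],"rot":[0,0,21],"jaw":0.6},{"offset":[0.001,0,0.0005],"rot":[0,0,28],"jaw":0.6},{"offset":[0.001,0,0.0005],"rot":[0,0,35],"jaw":0.6},{"offset":[0.001,0,0.0005],"rot":[0,0,42],"jaw":0.6},{"offset":[0.001,0,0.001],"rot":[0,0,49],"jaw":0.6},{"offset":[0.001,0,0.001],"rot":[0,0,56],"jaw":0.6},{"offset":[0.001,0,0.001],"rot":[0,0,63],"jaw":0.6},{"offset":[0.001,0,0.0015],"rot":[0,0,70],"jaw":0.6},{"offset":[0.001,0,0.0015],"rot":[0,0,77],"jaw":0.6},{"offset":[0.001,0,0.002],"rot":[0,0,84],"jaw":0.6}]'
python3 st.py; python3 -c "
from h import *
print(shift([.611,-.1435,.141]))"
```

```text
time_s: 14.98
tcp_pos: [0.6117, -0.1438, 0.1404]
eef_rot: [0.001, -0.439, 0.899, 0.0]
force: [0.9, -1.1, 0.5]
width: 0.0517
yaw -128.0 F [ 0.9 -1.1  0.5] M [-0.089 -0.176  0.13 ] q [-0.13  0.54  0.36  1.79 -0.25  0.86 -1.89] fix [-0.04  0.16 -0.  ]
[ 0.0002  0.0007 -0.0006]
```

```bash
python3 -m pendant '[{"offset":[0,0.0005,0],"rot":[0,0,7],"jaw":0.6},{"offset":[0,0.0005,0],"rot":[0,0,14],"jaw":0.6},{"offset":[0,0.0005,0],"rot":[0,0,21],"jaw":0.6},{"offset":[0,0.0005,0.0005],"rot":[0,0,28],"jaw":0.6},{"offset":[0,0.0005,0.0005],"rot":[0,0,35],"jaw":0.6},{"offset":[0,0.0005,0.001],"rot":[0,0,42],"jaw":0.6},{"offset":[0,0.0005,0.001],"rot":[0,0,47],"jaw":0.6}]'
python3 st.py
python3 -m pendant '[{"offset":[0,0,0],"rot":[0,0,-4],"jaw":0.6},{"offset":[0,0,-0.015],"rot":[0,0,-4],"jaw":0.6},{"offset":[0,0,-0.035],"rot":[0,0,-4],"jaw":0.6},{"offset":[0,0,-0.035],"rot":[0,0,-11],"jaw":0.6},{"offset":[0,0,-0.035],"rot":[0,0,-18],"jaw":0.6},{"offset":[0,0,-0.035],"rot":[0,0,-25],"jaw":0.6},{"offset":[0,0,-0.035],"rot":[0,0,-32],"jaw":0.6},{"offset":[0,0,-0.035],"rot":[0,0,-39],"jaw":0.6},{"offset":[0,0,-0.035],"rot":[0,0,-46],"jaw":0.6},{"offset":[0,0,-0.035],"rot":[0,0,-53],"jaw":0.6},{"offset":[0,0,-0.035],"rot":[0,0,-60],"jaw":0.6},{"offset":[0,0,-0.035],"rot":[0,0,-67],"jaw":0.6}]'
python3 -m pendant '[{"offset":[0,0,0],"rot":[0.1,0,-7],"jaw":0.6},{"offset":[0,0,0],"rot":[0.1,0,-14],"jaw":0.6},{"offset":[0,0,0],"rot":[0.1,0,-21],"jaw":0.6},{"offset":[0,0,0],"rot":[0.1,0,-28],"jaw":0.6},{"offset":[0,0,0],"rot":[0.1,0,-35],"jaw":0.6},{"offset":[0,0,0],"rot":[0.1,0,-42],"jaw":0.6},{"offset":[0,0,0],"rot":[0.1,0,-49],"jaw":0.6},{"offset":[0,0,0],"rot":[0.1,0,-56],"jaw":0.6},{"offset":[0,0,0],"rot":[0.1,0,-63],"jaw":0.6},{"offset":[0,0,0],"rot":[0.1,0,-70],"jaw":0.6},{"offset":[0,0,0],"rot":[0.1,0,-77],"jaw":0.6},{"offset":[0,0,0],"rot":[0.1,0,-84],"jaw":0.6}]'
python3 -m pendant '[{"offset":[0,0,0],"rot":[0,0,-7],"jaw":0.6},{"offset":[0,0,0],"rot":[0,0,-14],"jaw":0.6},{"offset":[0,0,0],"rot":[0,0,-21],"jaw":0.6},{"offset":[0,0,0],"rot":[0,0,-28],"jaw":0.6},{"offset":[0,0,0],"rot":[0,0,-35],"jaw":0.6},{"offset":[0,0,0],"rot":[0,0,-42],"jaw":0.6},{"offset":[0,0,0],"rot":[0,0,-49],"jaw":0.6},{"offset":[0,0,0],"rot":[0,0,-49],"jaw":0.6}]'
python3 st.py; python3 -c "
from h import *
print(shift([.6113,-.1435,.139]))"
```

```text
time_s: 15.57
tcp_pos: [0.6113, -0.1442, 0.1399]
eef_rot: [0.002, -0.038, 0.999, 0.0]
force: [0.2, -3.0, -0.9]
width: 0.0516
yaw -175.6 F [ 0.2 -3.  -0.9] M [-0.454 -0.152  0.054] q [-0.28  0.58  0.58  1.8  -0.4   0.88 -2.58] fix [0.02 0.23 0.  ]
time_s: 16.57
tcp_pos: [0.6107, -0.1437, 0.1751]
eef_rot: [0.002, -0.584, 0.812, -0.001]
force: [-0.5, 0.1, -0.2]
width: 0.0514
time_s: 17.57
tcp_pos: [0.6102, -0.1434, 0.1753]
eef_rot: [-0.002, 0.977, -0.211, 0.003]
force: [-0.3, -0.7, -0.4]
width: 0.0515
time_s: 18.23
tcp_pos: [0.6096, -0.1433, 0.1753]
eef_rot: [-0.0, 0.977, 0.213, 0.003]
force: [0.2, -0.4, 0.8]
width: 0.0513
yaw 24.6 F [ 0.2 -0.4  0.8] M [-0.03   0.053  0.002] q [ 0.31  0.48 -0.23  1.74  0.13  0.93  0.45] fix [ 0.03 -0.35 -0.  ]
[0.0012 0.0009 0.0363]
```

```bash
python3 -m pendant '[{"offset":[0.0012,0.0009,0.02],"rot":[0,-0.3,0],"jaw":0.6},{"offset":[0.0012,0.0009,0.036],"rot":[0,-0.3,2],"jaw":0.6},{"offset":[0.0012,0.0009,0.037],"rot":[0,-0.3,7],"jaw":0.6},{"offset":[0.0012,0.0009,0.037],"rot":[0,-0.3,14],"jaw":0.6},{"offset":[0.0012,0.0009,0.037],"rot":[0,-0.3,21],"jaw":0.6},{"offset":[0.0012,0.0009,0.037],"rot":[0,-0.3,28],"jaw":0.6},{"offset":[0.0012,0.0009,0.037],"rot":[0,-0.3,35],"jaw":0.6},{"offset":[0.0012,0.0009,0.0375],"rot":[0,-0.3,42],"jaw":0.6},{"offset":[0.0012,0.0009,0.0375],"rot":[0,-0.3,49],"jaw":0.6},{"offset":[0.0012,0.0009,0.038],"rot":[0,-0.3,56],"jaw":0.6},{"offset":[0.0012,0.0009,0.038],"rot":[0,-0.3,63],"jaw":0.6},{"offset":[0.0012,0.0009,0.0385],"rot":[0,-0.3,70],"jaw":0.6}]'
python3 st.py
```

```text
time_s: 19.23
tcp_pos: [0.6109, -0.1433, 0.137]
eef_rot: [-0.002, 0.92, -0.392, -0.0]
force: [-0.6, -0.1, 0.7]
width: 0.0513
yaw -46.1 F [-0.6 -0.1  0.7] M [-0.019  0.132  0.095] q [ 0.08  0.52  0.07  1.78 -0.05  0.85 -0.63] fix [-0.15  0.08 -0.  ]
```

```bash
python3 -m pendant '[{"offset":[0.0005,0.0,0],"rot":[0,0,7],"jaw":0.6},{"offset":[0.0005,0,0],"rot":[0,0,14],"jaw":0.6},{"offset":[0.0005,0,0],"rot":[0,0,21],"jaw":0.6},{"offset":[0.0005,0,0],"rot":[0,0,28],"jaw":0.6},{"offset":[0.0005,0,0],"rot":[0,0,35],"jaw":0.6},{"offset":[0.0005,0,0],"rot":[0,0,42],"jaw":0.6},{"offset":[0.0005,0,0.0005],"rot":[0,0,49],"jaw":0.6},{"offset":[0.0005,0,0.001],"rot":[0,0,56],"jaw":0.6},{"offset":[0.0005,0,0.001],"rot":[0,0,61],"jaw":0.6},{"offset":[0.0005,0,0.001],"rot":[0,0,65],"jaw":0.6}]'
python3 st.py
```

```text
time_s: 20.07
tcp_pos: [0.6116, -0.1436, 0.1364]
eef_rot: [0.002, -0.561, 0.828, 0.0]
force: [1.3, -0.5, -1.7]
width: 0.0511
yaw -111.8 F [ 1.3 -0.5 -1.7] M [-0.184 -0.4    0.066] q [-0.13  0.54  0.36  1.79 -0.25  0.85 -1.61] fix [-0.1   0.18 -0.  ]
```

```bash
python3 -m pendant '[{"offset":[0,0.0,0],"rot":[0,0,4],"jaw":0.6},{"offset":[0,0,0],"rot":[0,0,8],"jaw":0.6},{"offset":[0,0,0],"rot":[0,0,12],"jaw":0.6},{"offset":[0,0,0],"rot":[0,0,16],"jaw":0.6},{"offset":[0,0,0],"rot":[0,0,20],"jaw":0.6}]'
python3 st.py;  python3 -c "
from h import *
print(shift([.6113,-.1438,.136]))"
```

```text
time_s: 20.48
tcp_pos: [0.6117, -0.1438, 0.1366]
eef_rot: [0.002, -0.404, 0.915, -0.0]
force: [1.8, -1.4, -1.9]
width: 0.0517
yaw -132.4 F [ 1.8 -1.4 -1.9] M [-0.404 -0.342  0.041] q [-0.19  0.56  0.45  1.8  -0.31  0.85 -1.91] fix [-0.11  0.23 -0.  ]
[0.0003 0.0003 0.0006]
```

```bash
python3 -m pendant '[{"offset":[0,0.0,0],"rot":[0,0,4],"jaw":0.6},{"offset":[0,0,0],"rot":[0,0,8],"jaw":0.6},{"offset":[0,0,0],"rot":[0,0,12],"jaw":0.6},{"offset":[0,0,0],"rot":[0,0,16],"jaw":0.6},{"offset":[0,0,0],"rot":[0,0,20],"jaw":0.6}]'
python3 st.py
python3 -m pendant '[{"offset":[0,0.0,0],"rot":[0,0,3],"jaw":0.6},{"offset":[0,0,0],"rot":[0,0,6],"jaw":0.6},{"offset":[0,0,0],"rot":[0,0,8],"jaw":0.6},{"offset":[0,0,0],"rot":[0,0,8],"jaw":0.6}]'
python3 st.py
```

```text
time_s: 20.9
tcp_pos: [0.6116, -0.144, 0.1367]
eef_rot: [0.003, -0.234, 0.972, -0.0]
force: [0.8, -2.1, -2.8]
width: 0.0516
yaw -153.0 F [ 0.8 -2.1 -2.8] M [-0.436 -0.208  0.11 ] q [-0.26  0.58  0.54  1.8  -0.38  0.86 -2.21] fix [-0.09  0.28 -0.  ]
time_s: 21.23
tcp_pos: [0.6114, -0.1441, 0.1368]
eef_rot: [0.003, -0.162, 0.987, -0.0]
force: [-0.5, -0.5, -1.4]
width: 0.0513
yaw -161.4 F [-0.5 -0.5 -1.4] M [-0.142 -0.029  0.046] q [-0.28  0.59  0.58  1.8  -0.41  0.87 -2.33] fix [-0.09  0.31 -0.  ]
```

```bash
python3 -m pendant '[{"offset":[0,0.0,0.001],"rot":[0,0,2],"jaw":0.6},{"offset":[0,0,0.001],"rot":[0,0,4],"jaw":0.6},{"offset":[0,0,0.001],"rot":[0,0,6],"jaw":0.6},{"offset":[0,0,0.001],"rot":[0,0,6],"jaw":0.6}]'
python3 st.py
python3 -m pendant '[{"offset":[0,0.0,0],"rot":[0,0,2],"jaw":0.6},{"offset":[0,0,0],"rot":[0,0,4],"jaw":0.6},{"offset":[0,0,0],"rot":[0,0,6],"jaw":0.6},{"offset":[0,0,0],"rot":[0,0,6],"jaw":0.6}]'
python3 st.py; python3 - <<'E'
from h import *
p,d=cams.capture('top');vv,uu=np.mgrid[150:260,255:355];P=dep('top',np.c_[uu.ravel(),vv.ravel()],d);s=press(P)
k=(abs(s[:,0]+.04)<.018)&(abs(s[:,1])<.06);print('plate top',np.median(P[k,2]))
E
```

```text
time_s: 21.57
tcp_pos: [0.6114, -0.1442, 0.1362]
eef_rot: [0.003, -0.108, 0.994, -0.0]
force: [0.3, -0.1, -0.1]
width: 0.0512
yaw -167.7 F [ 0.3 -0.1 -0.1] M [-0.145  0.033  0.069] q [-0.3   0.59  0.61  1.81 -0.43  0.87 -2.42] fix [-0.08  0.35 -0.  ]
time_s: 21.9
tcp_pos: [0.6114, -0.1442, 0.1362]
eef_rot: [0.003, -0.054, 0.999, -0.0]
force: [0.9, -1.2, -1.3]
width: 0.051
yaw -173.8 F [ 0.9 -1.2 -1.3] M [-0.221 -0.117  0.068] q [-0.32  0.6   0.64  1.81 -0.45  0.88 -2.51] fix [-0.06  0.37 -0.  ]
plate top 0.5106206058358682
```

```bash
python3 -m pendant '[{"offset":[0,0.0,0],"rot":[0,0,2],"jaw":0.6},{"offset":[0,0,0],"rot":[0,0,4],"jaw":0.6},{"offset":[0,0,0],"rot":[0,0,6],"jaw":0.6},{"offset":[0,0,0],"rot":[0,0,6],"jaw":0.6}]'
python3 st.py
python3 -m pendant '[{"offset":[0,0.0,0],"rot":[0,0,2],"jaw":0.6},{"offset":[0,0,0],"rot":[0,0,4],"jaw":0.6},{"offset":[0,0,0],"rot":[0,0,6],"jaw":0.6},{"offset":[0,0,0],"rot":[0,0,6],"jaw":0.6}]'
python3 st.py
```

```text
time_s: 22.28
tcp_pos: [0.6113, -0.1442, 0.1362]
eef_rot: [0.003, -0.003, 1.0, -0.0]
force: [0.3, -1.7, -0.2]
width: 0.0512
yaw -179.7 F [ 0.3 -1.7 -0.2] M [-0.186 -0.03   0.029] q [-0.34  0.61  0.66  1.81 -0.47  0.88 -2.59] fix [-0.02  0.38 -0.  ]
time_s: 22.62
tcp_pos: [0.6112, -0.1442, 0.1362]
eef_rot: [0.003, 0.05, 0.999, -0.0]
force: [-1.1, -0.2, -0.1]
width: 0.0511
yaw 174.3 F [-1.1 -0.2 -0.1] M [-0.214  0.005 -0.019] q [-0.36  0.62  0.69  1.81 -0.5   0.89 -2.68] fix [0.01 0.37 0.  ]
```

```bash

python3 -m pendant '[{"offset":[0,0,0],"rot":[0,0,-4],"jaw":0.6},{"offset":[0,0,-0.015],"rot":[0,0,-4],"jaw":0.6},{"offset":[0,0,-0.035],"rot":[0,0,-4],"jaw":0.6},{"offset":[0,0,-0.035],"rot":[0,0,-11],"jaw":0.6},{"offset":[0,0,-0.035],"rot":[0,0,-18],"jaw":0.6},{"offset":[0,0,-0.035],"rot":[0,0,-25],"jaw":0.6},{"offset":[0,0,-0.035],"rot":[0,0,-32],"jaw":0.6},{"offset":[0,0,-0.035],"rot":[0,0,-39],"jaw":0.6},{"offset":[0,0,-0.035],"rot":[0,0,-46],"jaw":0.6},{"offset":[0,0,-0.035],"rot":[0,0,-53],"jaw":0.6},{"offset":[0,0,-0.035],"rot":[0,0,-60],"jaw":0.6},{"offset":[0,0,-0.035],"rot":[0,0,-67],"jaw":0.6}]'
python3 -m pendant '[{"offset":[0,0,0],"rot":[0.1,0,-7],"jaw":0.6},{"offset":[0,0,0],"rot":[0.1,0,-14],"jaw":0.6},{"offset":[0,0,0],"rot":[0.1,0,-21],"jaw":0.6},{"offset":[0,0,0],"rot":[0.1,0,-28],"jaw":0.6},{"offset":[0,0,0],"rot":[0.1,0,-35],"jaw":0.6},{"offset":[0,0,0],"rot":[0.1,0,-42],"jaw":0.6},{"offset":[0,0,0],"rot":[0.1,0,-49],"jaw":0.6},{"offset":[0,0,0],"rot":[0.1,0,-56],"jaw":0.6},{"offset":[0,0,0],"rot":[0.1,0,-63],"jaw":0.6},{"offset":[0,0,0],"rot":[0.1,0,-70],"jaw":0.6},{"offset":[0,0,0],"rot":[0.1,0,-77],"jaw":0.6},{"offset":[0,0,0],"rot":[0.1,0,-84],"jaw":0.6}]'
python3 -m pendant '[{"offset":[0,0,0],"rot":[0,0,-7],"jaw":0.6},{"offset":[0,0,0],"rot":[0,0,-14],"jaw":0.6},{"offset":[0,0,0],"rot":[0,0,-21],"jaw":0.6},{"offset":[0,0,0],"rot":[0,0,-28],"jaw":0.6},{"offset":[0,0,0],"rot":[0,0,-35],"jaw":0.6},{"offset":[0,0,0],"rot":[0,0,-42],"jaw":0.6},{"offset":[0,0,0],"rot":[0,0,-50],"jaw":0.6},{"offset":[0,0,0],"rot":[0,0,-50],"jaw":0.6}]'
python3 - <<'E'
import st
from h import *
p,d=cams.capture('wrist');cv2.imwrite('pics/w6.png',p[...,::-1])
m=cams.camera_model('wrist');K=m['mtx'];T=m['tool_from_camera']
vv,uu=np.mgrid[40:330,130:420];x=np.stack([uu-K[0,2],vv-K[1,2]],-1)/K[0,0];r=np.linalg.norm(x,axis=-1,keepdims=True)+1e-9
c=np.concatenate([np.tan(r)*x/r,np.ones_like(r)],-1)*d[40:330,130:420,None]
P=tool().apply((c@T[:3,:3].T+T[:3,3]).reshape(-1,3))+bot.sense()['tcp_pos'];s=press(P)*1000
def z(x0,x1,y0,y1):
    k=(s[:,0]>x0)&(s[:,0]<x1)&(s[:,1]>y0)&(s[:,1]<y1)&(P[:,2]<.2);return k.sum(),np.median(P[k,2]) if k.any() else 0
print('board',z(-118,-95,-40,40),'nb',z(-75,-68,-30,30),'plate',z(-58,-30,-50,50),'counter',z(-160,-140,-30,30),'bar',z(-14,14,30,48))
print(shift([.6113,-.1438,.1365]))
E
```

```text
time_s: 23.62
tcp_pos: [0.6109, -0.1437, 0.1714]
eef_rot: [0.003, -0.513, 0.858, -0.002]
force: [-1.0, 0.3, -0.4]
width: 0.0513
time_s: 24.62
tcp_pos: [0.6109, -0.1434, 0.1717]
eef_rot: [-0.002, 0.957, -0.29, 0.004]
force: [0.3, -0.3, -0.2]
width: 0.051
time_s: 25.28
tcp_pos: [0.6108, -0.1434, 0.172]
eef_rot: [0.0, 0.99, 0.144, 0.004]
force: [0.9, -0.3, 0.3]
width: 0.0518
yaw 16.6 F [ 0.9 -0.3  0.3] M [-0.01  -0.011 -0.014] q [ 0.24  0.48 -0.14  1.75  0.08  0.91  0.35] fix [ 0.08 -0.49 -0.  ]
board (np.int64(2245), np.float64(0.016461546533271337)) nb (np.int64(584), np.float64(0.028132571479466684)) plate (np.int64(5444), np.float64(0.04335623783570203)) counter (np.int64(1177), np.float64(-0.0017223991861159693)) bar (np.int64(1193), np.float64(0.09049186739932845))
[0.     0.0005 0.0355]
```

View pics/w6.png

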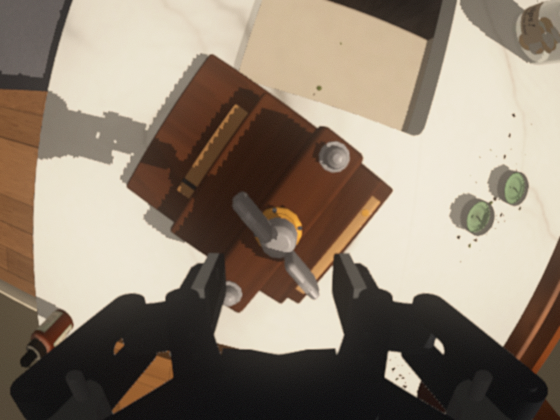

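The wings run from (240,203) to (312,290), clear of the fingers, and the plate is about 1 mm above the notebook. Final stroke.

```bash
python3 -m pendant '[{"offset":[0,0.0005,0.02],"rot":[0,-0.4,0],"jaw":0.6},{"offset":[0,0.0005,0.0355],"rot":[0,-0.4,2],"jaw":0.6},{"offset":[0,0.0005,0.0365],"rot":[0,-0.4,7],"jaw":0.6},{"offset":[0,0.0005,0.0365],"rot":[0,-0.4,14],"jaw":0.6},{"offset":[0,0.0005,0.0365],"rot":[0,-0.4,21],"jaw":0.6},{"offset":[0,0.0005,0.0365],"rot":[0,-0.4,27],"jaw":0.6},{"offset":[0,0.0005,0.0365],"rot":[0,-0.4,33],"jaw":0.6},{"offset":[0,0.0005,0.0365],"rot":[0,-0.4,39],"jaw":0.6},{"offset":[0,0.0005,0.0365],"rot":[0,-0.4,44],"jaw":0.6}]'
python3 st.py
python3 -m pendant '[{"offset":[0,0,0],"rot":[0,0,3],"jaw":0.6},{"offset":[0,0,0],"rot":[0,0,6],"jaw":0.6},{"offset":[0,0,0],"rot":[0,0,9],"jaw":0.6},{"offset":[0,0,0],"rot":[0,0,12],"jaw":0.6}]'
python3 st.py
python3 -m pendant '[{"offset":[0,0,0],"rot":[0,0,3],"jaw":0.6},{"offset":[0,0,0],"rot":[0,0,6],"jaw":0.6},{"offset":[0,0,0],"rot":[0,0,9],"jaw":0.6}]'
python3 st.py
```

```text
time_s: 26.08
tcp_pos: [0.6109, -0.1438, 0.1352]
eef_rot: [-0.001, 0.97, -0.243, 0.0]
force: [-0.1, -0.6, -2.2]
width: 0.0513
yaw -28.2 F [-0.1 -0.6 -2.2] M [-0.103  0.024  0.122] q [ 0.09  0.52  0.05  1.78 -0.04  0.84 -0.33] fix [-0.11 -0.01  0.  ]
time_s: 26.42
tcp_pos: [0.6109, -0.1437, 0.135]
eef_rot: [-0.001, 0.938, -0.346, 0.0]
force: [1.3, -0.5, -2.7]
width: 0.0515
yaw -40.5 F [ 1.3 -0.5 -2.7] M [-0.074 -0.177  0.111] q [ 0.06  0.52  0.1   1.78 -0.07  0.84 -0.51] fix [-0.1   0.01 -0.  ]
time_s: 26.67
tcp_pos: [0.6109, -0.1437, 0.1349]
eef_rot: [-0.001, 0.907, -0.421, 0.0]
force: [0.8, -1.9, -3.0]
width: 0.0513
yaw -49.8 F [ 0.8 -1.9 -3. ] M [-0.159 -0.235  0.109] q [ 0.03  0.53  0.14  1.78 -0.1   0.84 -0.65] fix [-0.1   0.01 -0.  ]
```

```bash
python3 -m pendant '[{"offset":[0,0,0],"rot":[0,0,2],"jaw":0.6},{"offset":[0,0,0],"rot":[0,0,4],"jaw":0.6},{"offset":[0,0,0],"rot":[0,0,6],"jaw":0.6}]'
python3 st.py
```

```text
time_s: 26.92
tcp_pos: [0.611, -0.1437, 0.1349]
eef_rot: [-0.001, 0.883, -0.47, 0.0]
force: [0.7, -1.1, -2.8]
width: 0.0511
yaw -56.0 F [ 0.7 -1.1 -2.8] M [-0.211 -0.159  0.192] q [ 0.01  0.53  0.17  1.78 -0.12  0.84 -0.75] fix [-0.1  -0.01  0.  ]
```

```bash
python3 -m pendant '[{"offset":[0,0,0],"rot":[0,0,2],"jaw":0.6},{"offset":[0,0,0],"rot":[0,0,4],"jaw":0.6}]'
python3 st.py
python3 -m pendant '[{"offset":[0,0,0],"rot":[0,0,2],"jaw":0.6},{"offset":[0,0,0],"rot":[0,0,4],"jaw":0.6}]'
python3 st.py
```

```text
time_s: 27.08
tcp_pos: [0.611, -0.1437, 0.1348]
eef_rot: [-0.001, 0.865, -0.502, 0.001]
force: [0.7, -1.6, -0.4]
width: 0.0511
yaw -60.3 F [ 0.7 -1.6 -0.4] M [-0.185 -0.132  0.224] q [-0.01  0.53  0.19  1.78 -0.13  0.84 -0.81] fix [-0.09 -0.03  0.  ]
time_s: 27.25
tcp_pos: [0.6111, -0.1437, 0.1348]
eef_rot: [-0.0, 0.846, -0.534, 0.001]
force: [1.0, -1.1, -1.6]
width: 0.0513
yaw -64.5 F [ 1.  -1.1 -1.6] M [-0.129 -0.144  0.301] q [-0.02  0.53  0.21  1.78 -0.14  0.84 -0.87] fix [-0.09 -0.05  0.  ]
```

Torque has risen from 0.11 to about 0.29 Nm, roughly 10 N at a wing, so it is firm. Backing off, lifting and checking.

```bash
python3 -m pendant '[{"offset":[0,0,0],"rot":[0,0,-4],"jaw":0.6},{"offset":[0,0,0],"rot":[0,0,-8],"jaw":0.6},{"offset":[0,0,-0.02],"rot":[0,0,-8],"jaw":0.6},{"offset":[0,0,-0.04],"rot":[0,0,-8],"jaw":0.6},{"offset":[0,0,-0.08],"rot":[0,0,-8],"jaw":0.6},{"offset":[0,0,-0.1],"rot":[0,0,-8],"jaw":0.6},{"offset":[0,0,-0.1],"rot":[0,0,-8],"jaw":0.6},{"offset":[0,0,-0.1],"rot":[0,0,-8],"jaw":0.6}]'
python3 st.py
python3 - <<'E'
from h import *
s=bot.sense();dx=np.array([.40,-.20,.26]);print(shift(dx))
E
```

```text
time_s: 27.92
tcp_pos: [0.6117, -0.1436, 0.2365]
eef_rot: [-0.001, 0.88, -0.474, 0.002]
force: [-0.1, 0.2, -0.6]
width: 0.0515
yaw -56.6 F [-0.1  0.2 -0.6] M [ 0.01   0.036 -0.002] q [-0.02  0.41  0.2   1.7  -0.09  1.03 -0.78] fix [-0.24 -0.17  0.  ]
[-0.0693  0.2077 -0.0246]
```

```bash
python3 -m pendant '[{"offset":[-0.069,0.208,-0.02],"rot":[0,0,0],"jaw":0.6},{"offset":[-0.069,0.208,-0.02],"rot":[0,0,0],"jaw":0.6},{"offset":[-0.069,0.208,-0.02],"rot":[0,0,0],"jaw":0.6},{"offset":[-0.069,0.208,-0.02],"rot":[0,0,0],"jaw":0.6},{"offset":[-0.069,0.208,-0.02],"rot":[0,0,0],"jaw":0.6},{"offset":[-0.069,0.208,-0.02],"rot":[0,0,0],"jaw":0.6},{"offset":[-0.069,0.208,-0.02],"rot":[0,0,0],"jaw":0.6},{"offset":[-0.069,0.208,-0.02],"rot":[0,0,0],"jaw":0.6}]'
python3 - <<'E'
from h import *
p,d=cams.capture('top');cv2.imwrite('pics/top7.png',p[...,::-1])
q=cv2.imread('pics/top0.png')
vv,uu=np.mgrid[150:260,255:355];P=dep('top',np.c_[uu.ravel(),vv.ravel()],d);s=press(P)
k=(abs(s[:,0]+.04)<.018)&(abs(s[:,1])<.06)&(P[:,2]<.07);print('plate top',k.sum(),np.median(P[k,2]))
for n,(u,v) in dict(stapler=(222,271),tape=(168,269),bottle=(404,284)).items():
    a=p[v-25:v+15,u-25:u+25,::-1];b=q[v-25:v+15,u-25:u+25];print(n,'mean diff',cv2.absdiff(np.ascontiguousarray(a),b).mean())
c=lambda i:cv2.convertScaleAbs(cv2.resize(i[150:260,255:355],None,fx=5,fy=5,interpolation=cv2.INTER_CUBIC),alpha=1.8,beta=20)
cv2.imwrite('pics/top7c.png',c(p[...,::-1]))
E
```

```text
time_s: 28.58
tcp_pos: [0.3998, -0.2001, 0.255]
eef_rot: [-0.001, 0.88, -0.475, 0.002]
force: [1.0, 0.2, 0.4]
width: 0.0513
plate top 715 0.04209217445748026
stapler mean diff 1.4136666666666666
tape mean diff 1.5713333333333332
bottle mean diff 33.75216666666667
```

View pics/top7c.png

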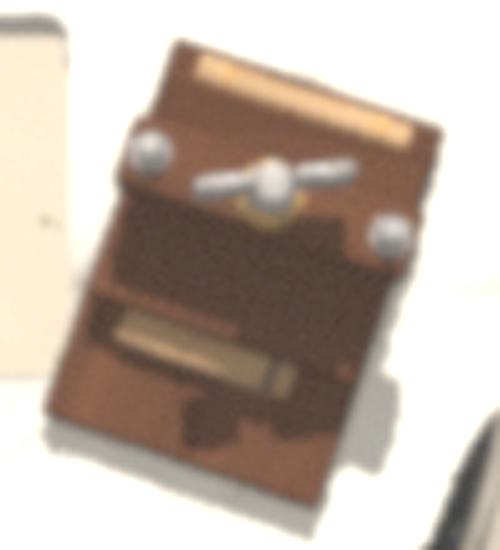

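```bash
python3 - <<'E'
from h import *
f=lambda a:np.array(a)/5+[255,150]
print('nb',press(onz('top',f([[112,333],[288,397]]),.022))*1000,'board',press(onz('top',f([[48,413],[318,506]]),.018))*1000)
E
```

```text
nb [[-77.64972662  49.47117842]
 [-78.77346857 -42.83941459]] board [[-125.23302988   66.09006234]
 [-124.28637226  -74.25615711]]
```

The near edge is at −78 and square, so the notebook is home. Handing in.

```bash
python3 -c "
from plant import job_done
print(job_done())"
```

```text
the job is handed in; nothing more can be done
None
```

The notebook is seated against the stop and the press is clamped firmly. I handed the job in at about 29 s, with the arm drawn back and touching nothing.

- **Notebook:** I pushed it in with two spread fingertips until it stopped dead at about 6 N. The last top view puts its near edge at x −77.6 and −78.8 mm at its two corners; home is −78, so it is square to within about 1°. The far end against the stop is hidden, so that contact is inferred from the hard stop and the near-edge position.
- **Screw:** I turned it clockwise in four strokes, with one fingertip pushing each wing and nothing gripped. Resistance rose from about 0.11 Nm to about 0.29 Nm, roughly 10 N at a wing. That is the top of the firm range, and the reading is noisy by about 1 N.
- **Plate:** Its top face reads 42 mm by depth. About 44 mm was expected, so it reads low by more than the roughly 1 mm bias seen on the board.
- **Bystanders:** The stapler and tape look unchanged in before-and-after top views. The bottle could not be compared because the arm hid it in the last picture. The planned path passed well above it, and I saw no contact.

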